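# Dock the sensor probe in the locking notch of the probe rail

### The job

Take the sensor probe off the drip tray by its square head, set its flat foot down in the open bay at one end of the probe rail, and drag it lightly along the rail, under the cover, until you feel the foot drop into the hidden locking notch; stop there and leave it fully seated, upright and let go. Its head is sprung and it is delicate: at no moment may it be pressed or pushed against the rail with more than 25 N, nor be tipped over. Leave the jar, the vial and the magnet cleaner where they are.

Things in the scene. Friction and masses are not known exactly. Their poses are not given: they have to be found in the camera images.
- probe_head (a point): Centre of the head of the loose sensor probe (0.15 to 0.25 kg), 90 mm above the underside of its foot. Black square head, 22 x 22 mm, faces square to x and y, 40 mm high (70 to 110 mm above the foot's underside), with a round stub 12 mm across above it to 120 mm. z is up; half a turn about z makes no difference. It stands upright on the tray.
- probe_foot (a point): Centre of the underside of the probe's flat steel foot: 40 mm (its x) by 28 mm (its y) by 10 mm high; axes as the head's. A round stem 8 mm in diameter joins it to the head, which is sprung: pushed down, it slides up to 14 mm towards the foot at 0.8 N per mm (free: no play, head at 90 mm) and then stops hard. Sideways it is rigid.
- rail: Fixed rail along its own y, z up; origin on the table, on the channel's centre line; it reaches from y = -130 to +196 mm, base plate 76 mm wide. The channel is 46 mm wide (x = -23 to +23) between walls 6 mm thick, tops 35 mm above the table. Two flat black ledges (x = 12 to 23 either side, gutter between) carry the foot, their top 16 mm above the table.
- bay (a point): Middle of the open bay (y = -124 to -60 mm of the rail, no cover above) on the level of the ledges' top: rail x = 0, y = -92, z = 16 mm; axes as the rail's, the covered part lies to +y. The foot goes in with its 40 mm side across the rail (probe x along rail x, either way round).
- cover_edge (a point): Mouth of the slit at the bay end of the white cover (rail x = 0, y = -60, z = 35 mm), axes as the rail's. The cover runs to y = +130 mm, is 5 mm thick, its underside 30 mm above the table (4 mm free over a sliding foot), with a slit 14 mm wide on the centre line for the stem.
- notch_zone (a point): NOT the notch itself, only the middle of the stretch where it may be (rail x = 0, y = +41, z = 35 mm, in the slit). Out of sight under the cover both ledges have one notch across them, 35 mm long in y, 10 mm deep (floor 6 mm above the table), square edges, all rigid. Its centre lies anywhere from y = -4 to +86 mm, different every time and not measured.
- tray: Grey fixed drip tray 110 x 110 mm, rim 12 mm high, floor 4 mm thick; origin at the centre of its underside. The probe stands on its floor.
- jar_center (a point): Centre (42 mm up) of a loose green jar, 68 mm across, 85 mm high: a bystander.
- vial_center (a point): Centre (35 mm up) of a loose clear vial, 32 mm across, 70 mm high: a bystander.
- magnet_center (a point): Point 22 mm up in a loose black magnet cleaner, a block 70 x 45 x 30 mm with a bow handle, 48 mm high: a bystander.

How it is judged:
By the outcome, as a careful person would: the job done as asked, in the order asked, and still so for the second after the job is handed in, with the robot touching nothing.
It also fails if it takes over 67 s, if anything falls off the work surface, if the arm or the gripper's body presses on something with over 40 N, if the wrist force passes 120 N, or if a joint passes its speed limit or range.

### The arm

A 6-joint arm with a two-finger parallel gripper is mounted at the origin on the work surface. World frame = base frame: x ahead of the robot, y to its left, z up, the work surface at z = 0. Lengths are in m, angles in degrees, forces in N, time in s.
With the tool pointing down it reaches from about 0.325 to 0.775 m from the base axis. Payload 9.3 kg.
Tool frame: the origin (TCP) lies on the mounting face of the last link; the fingertips stand tip_extent ahead of it and the grasp point (between the pads) lies 155 mm ahead of it (tip_extent is the distance from the TCP to the fingertips, in m); z points along the fingers, y is the direction in which the jaws open and shut (so a half turn about z gives the same grasp; the last joint's range is limited). The gripper opens to 85 mm and grips with 20 to 120 N. Pads are 22 mm wide; open, the fingers measure 114 mm over their backs; the gripper's body (76 mm by 85 mm) begins 54 mm behind the grasp point. The pads swing forward as they close: fully open they stand 13 mm farther back than shut.
Start: joints at [62.189, 14.817, 1.232, 76.415, 0, 81.257], TCP at [0.18, 0.52, 0.405] pointing down, gripper open.
Joint ranges: [-174.27, 174.27], [-52.1, 104.24], [-59.71, 78.15], [-110.17, 111.67], [-87.03, 83.33], [-180, 180]. Speed limits (degrees/s): [127.2, 127.2, 159.86, 180, 180, 180].

### API

Orientations are given as [roll, pitch, yaw] about the fixed x, y, z axes, in that order (R = Rz(yaw) Ry(pitch) Rx(roll)).
In Python, from rig import get_obs, grab_frame, finish_job, find_in, cut_out, tip_extent gives the robot as it stands. The module is installed in compiled form; this text tells all that it offers.
- The arm moves only by the tool arm_command, never from a script. Its argument "steps" is a list of rows, each a list of 7 numbers: the shift along the tool's x, y, z in cm, then the turn, a rotation vector about the tool's x, y, z in rad, then the gripper command: -1 is shut, 1 is fully open, values between are in proportion. A call has 1 to 10 rows; each row is the pose to reach, as a shift and turn from the pose commanded when the call began, along the tool's axes at that moment; what a row does not reach only later rows make up. A row lasts 1/8 s, in which the tool goes at most 62.5 mm and 10.7 degrees, less where a joint would pass 70% of its speed; a pose out of reach is approached as far as the arm can. A call with a gripper value outside its range is refused whole. The fingers move at their own pace and stop on an object; "grip_force" is the grip in N (left out, the last holds). Time passes only in rows, so rows that repeat a pose let the fingers close. It gives the time, the measured TCP pose, the force and the opening at its end, in the units of the state.
- get_obs(): the state, without advancing time (a new reading comes with each control period).
- grab_frame(name): name is "scene" or "side" or "wrist"; returns a dict with "image" (420x560x3 uint8, red, green, blue), "fx", "fy", "cx", "cy" (pixels), "R" (3x3) and "t" (3): a world point X has camera coordinates R X + t. Camera axes: x right, y down, z forward; pixel columns grow to the right and rows downward; lengths in m; the calibration is good to about 2 mm. The wrist camera is an equidistant fisheye: a pixel r from the principal point sees the ray r / f radians off the axis. A picture is of the moment at which its call begins. There is no depth.
- finish_job(): hands the job in, once; it reports no verdict.
Trained networks look in a picture, given as the dict that the camera call returned (one of the last four; its "shot" number tells which), for a name from the list of things; names that differ only in an ending like _2 or _b are one class to them, and where a whole thing is asked for, a point or a joint stands for the part that bears it (a point fixed in the world has none). Each returns a list of dicts, best first, with "confidence" (0 to 1); they miss things now and then, are a little off and sometimes report something else, mostly with a low value. They report only what shows in the picture. A call takes as long as a camera call.
- find_in(picture, target): "pixel" ([column, row] in pixels, amid what is visible of it).
- cut_out(picture, target): "region" (420x560 bool, what is visible of it) and "pixel" ([column, row] in pixels, amid what is visible of it).
The state is a dict: "t": time; "joints": joint angles; "joint_velocities": joint speeds; "tau": joint torques, N m; "tool_pos": TCP position; "ee_rot": TCP orientation; "wrist_force": force on the tool from outside, world axes, zero at the start; "moment": the same for the moment, N m; "opening": opening from 0.0 (shut) to 1.0 (fully open).
Only numpy, scipy, OpenCV 4.12 (cv2) and the standard library are available. Lean on these libraries where they do the work, as an engineer would, in place of code of your own. Each camera call takes 0.05 s, during which the arm holds its last target.

## Working session

There is one attempt and no reset: what is moved stays moved. The work goes in short steps, Python scripts to look and compute and a tool call to move; the robot and the scene stay as the last step left them, time stands still between calls to the robot, and variables do not carry over. Pictures are saved under pics/ and viewed, and the job is handed in when it is done.

Besides the shell and the picture viewer there is one more tool, called after ">>>" by a JSON object that holds its "api" and its "payload". arm_command: Moves the arm, as the interface text tells. Its arguments: {"type":"object","properties":{"steps":{"type":"array","items":{"type":"array","items":{"type":"number"}}},"grip_force":{"type":"number"}},"required":["steps"]}

```bash
mkdir -p pics; cat > h.py <<'E'
import numpy as np, cv2
from rig import *
def save(p,n): cv2.imwrite('pics/'+n+'.png',p['image'][:,:,::-1])
E
python3 - <<'E'
from h import *
print(tip_extent); print(get_obs())
names=["probe_head","probe_foot","rail","bay","cover_edge","notch_zone","tray","jar_center","vial_center","magnet_center"]
import pickle
d={}
for c in ["scene","side","wrist"]:
    p=grab_frame(c); save(p,c+'0'); print(c,{k:np.round(np.array(v),3).tolist() for k,v in p.items() if k!='image'})
    d[c]=p
    for n in names:
        r=find_in(p,n); print(c,n,[(np.round(q['pixel'],1).tolist(),round(q['confidence'],2)) for q in r[:3]])
pickle.dump(d,open('d0.pkl','wb'))
print(get_obs()['t'])
E
```

```text
0.1734
{'t': 0.0, 'joints': array([ 6.21886775e+01,  1.48502147e+01,  1.19126781e+00,  7.64150648e+01,
       -1.39920429e-03,  8.12553469e+01]), 'joint_velocities': array([-0.01798107,  0.08839516, -0.06572217,  0.07849533, -0.04595944,
       -0.07578719]), 'tau': array([-1.86730293e-03, -5.55641341e+01,  3.44528389e+01,  1.36095958e-02,
       -2.64354367e-04,  4.27547235e-06]), 'tool_pos': array([0.17966575, 0.51978016, 0.40408157]), 'ee_rot': array([-1.79926636e+02, -9.86913834e-03,  1.60933325e+02]), 'wrist_force': array([ 0.82060032, -0.35961132,  0.26281081]), 'moment': array([ 0.0033634 ,  0.02172361, -0.0173188 ]), 'opening': 1.0010749728852149}
scene {'fx': 452.737, 'fy': 452.737, 'cx': 275.511, 'cy': 213.24, 'R': [[-0.724, 0.69, -0.009], [0.567, 0.587, -0.578], [-0.393, -0.423, -0.816]], 't': [0.428, -0.32, 1.442], 'shot': 1}
scene probe_head [([222.0, 120.9], 0.51)]
scene probe_foot [([224.9, 130.0], 0.59)]
scene rail [([308.5, 229.1], 0.56)]
scene bay [([306.7, 229.0], 0.67), ([224.7, 128.3], 0.41)]
scene cover_edge [([309.4, 229.6], 0.72), ([408.1, 292.4], 0.57)]
scene
[... 462 characters left out ...]
be_foot [([262.7, 337.9], 0.59)]
side rail [([251.7, 225.8], 0.91)]
side bay [([253.2, 231.2], 0.73)]
side cover_edge [([253.1, 225.7], 0.57)]
side notch_zone [([251.9, 227.1], 0.75)]
side tray [([246.7, 355.8], 0.63)]
side jar_center [([363.4, 259.5], 0.83)]
side vial_center [([373.8, 323.2], 0.94)]
side magnet_center []
wrist {'fx': 325.192, 'fy': 325.192, 'cx': 284.804, 'cy': 211.991, 'R': [[0.327, 0.945, -0.001], [0.911, -0.315, 0.266], [0.251, -0.088, -0.964]], 't': [-0.549, -0.035, 0.38], 'shot': 3}
wrist probe_head []
wrist probe_foot []
wrist rail []
wrist bay []
wrist cover_edge []
wrist notch_zone []
wrist tray []
wrist jar_center []
wrist vial_center []
wrist magnet_center []
1.65
```

View pics/scene0.png

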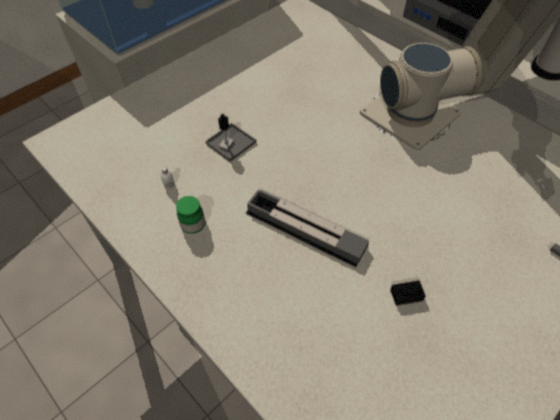

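View pics/side0.png

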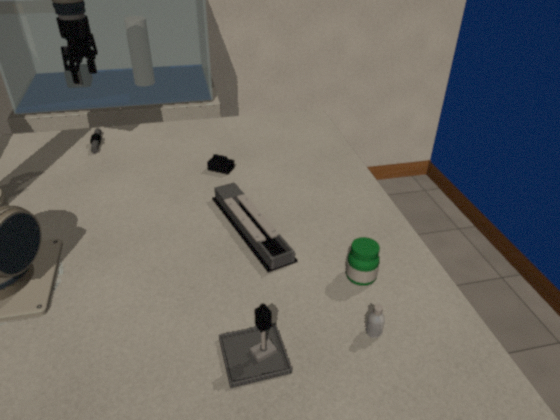

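View pics/wrist0.png

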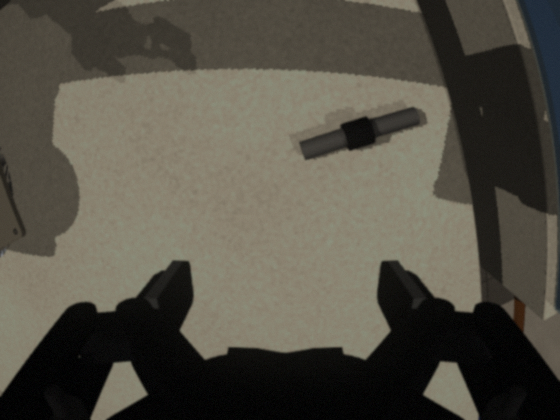

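```bash
python3 - <<'E'
import pickle,cv2,numpy as np
d=pickle.load(open('d0.pkl','rb'))
def crop(c,x0,y0,w,h,s,n):
    im=d[c]['image'][y0:y0+h,x0:x0+w,::-1]; cv2.imwrite('pics/'+n+'.png',cv2.resize(np.clip(im.astype(float)*1.4,0,255).astype(np.uint8),None,fx=s,fy=s,interpolation=cv2.INTER_CUBIC))
crop('scene',240,185,133,85,6,'s_rail'); crop('side',205,175,100,100,6,'d_rail')
crop('scene',190,100,80,70,7,'s_pr'); crop('side',210,295,90,90,6,'d_pr')
E
```

```text
(no output)
```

View pics/s_rail.png

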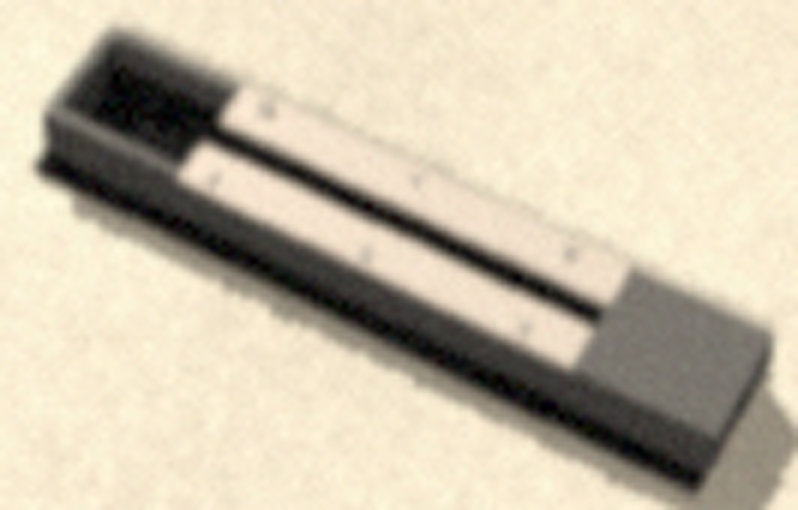

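View pics/d_rail.png

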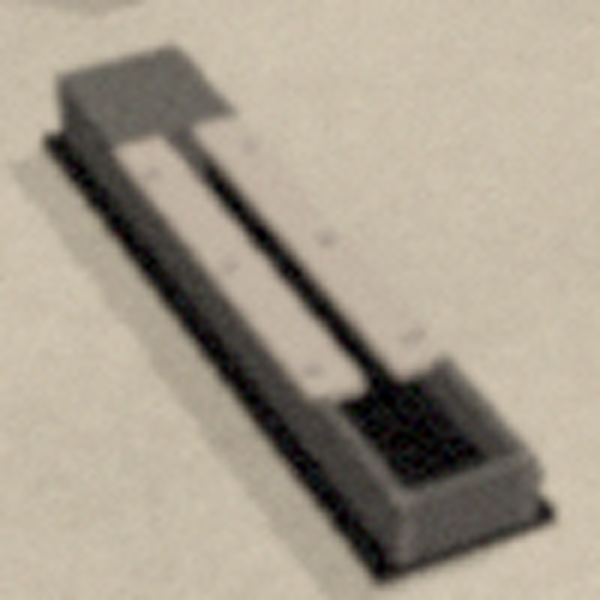

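View pics/s_pr.png

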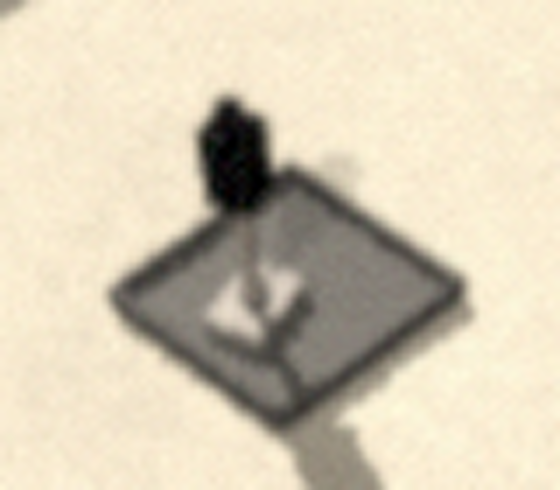

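View pics/d_pr.png

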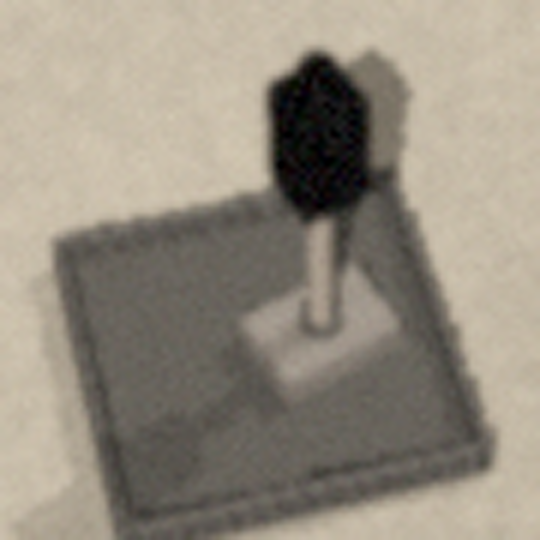

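```bash
cat >> h.py <<'E'
def bp(p,px,z):
    R=np.array(p['R']);t=np.array(p['t']);C=-R.T@t
    d=R.T@np.array([(px[0]-p['cx'])/p['fx'],(px[1]-p['cy'])/p['fy'],1.])
    return C+d*(z-C[2])/d[2]
def proj(p,X):
    q=np.array(p['R'])@X+np.array(p['t'])
    return np.array([p['cx']+p['fx']*q[0]/q[2],p['cy']+p['fy']*q[1]/q[2]])
def tri(obs):
    A=[];b=[]
    for p,px in obs:
        R=np.array(p['R']);t=np.array(p['t']);C=-R.T@t
        d=R.T@np.array([(px[0]-p['cx'])/p['fx'],(px[1]-p['cy'])/p['fy'],1.]);d/=np.linalg.norm(d)
        M=np.eye(3)-np.outer(d,d);A.append(M);b.append(M@C)
    return np.linalg.lstsq(np.vstack(A),np.hstack(b),rcond=None)[0]
E
python3 - <<'E'
import pickle
from h import *
d=pickle.load(open('d0.pkl','rb'))
S,D=d['scene'],d['side']
from scipy.optimize import least_squares
u=lambda c,s,x,y:((c[0]+.5)/s-.5+x,(c[1]+.5)/s-.5+y)
sc=[((112,28),-130),((45,112),-130),((770,335),196),((715,440),196),((235,88),-60),((178,178),-60),((632,262),130),((578,370),130)]
sd=[((60,78),196),((175,42),196),((115,140),130),((232,110),130),((313,400),-60),((445,355),-60),((405,490),-130),((540,470),-130)]
sx=[-29,29]*4
for c,y in sc: print('sc',c,y,np.round(bp(S,u(c,6,240,185),.035)*1000,1))
for c,y in sd: print('sd',c,y,np.round(bp(D,u(c,6,205,175),.035)*1000,1))
pr={'head':[(S,(222.0,120.9)),(D,(265.3,319.2))]}
print('jar',bp(S,(190.6,217.2),.042),bp(D,(363.4,259.5),.042))
print('vial',bp(S,(165.7,178.6),.035),bp(D,(373.8,323.2),.035))
print('mag',bp(S,(407.5,291.2),.022), bp(D,(221.8,162.5),.022))
print('head tri',tri(pr['head']),bp(S,(222.0,120.9),.094),bp(D,(265.3,319.2),.094))
for c in [(205,315),(265,345),(305,280),(265,265)]: print('foot s',np.round(bp(S,u(c,7,190,100),.014)*1000,1))
for c in [(240,325),(288,378),(400,318),(352,262)]: print('foot d',np.round(bp(D,u(c,6,210,295),.014)*1000,1))
print('stub s',bp(S,u((228,100),7,190,100),.124),'stub d',bp(D,u((318,55),6,210,295),.124))
print('stem base s',bp(S,u((257,300),7,190,100),.014),' d',bp(D,u((320,327),6,210,295),.014))
for c in [(112,295),(285,425),(462,285),(292,165)]: print('tray s',np.round(bp(S,u(c,7,190,100),.012)*1000,1))
for c in [(55,240),(120,520),(490,445),(385,185)]: print('tray d',np.round(bp(D,u(c,6,210,295),.012)*1000,1))
E
```

```text
sc (112, 28) -130 [573.7 -85.7  35. ]
sc (45, 112) -130 [626.7 -71.4  35. ]
sc (770, 335) 196 [486.8 224.1  35. ]
sc (715, 440) 196 [541.4 240.7  35. ]
sc (235, 88) -60 [557.4 -22.8  35. ]
sc (178, 178) -60 [608.9  -4.8  35. ]
sc (632, 262) 130 [500.6 160.4  35. ]
sc (578, 370) 130 [556.6 180.2  35. ]
sd (60, 78) 196 [483.8 222.6  35. ]
sd (175, 42) 196 [537.7 242.1  35. ]
sd (115, 140) 130 [501.  168.6  35. ]
sd (232, 110) 130 [553.5 181.5  35. ]
sd (313, 400) -60 [550.5 -22.3  35. ]
sd (445, 355) -60 [605.2  -6.   35. ]
sd (405, 490) -130 [573.3 -80.1  35. ]
sd (540, 470) -130 [623.9 -79.7  35. ]
jar [ 0.76402792 -0.13489556  0.042     ] [ 0.76025902 -0.14003331  0.042     ]
vial [ 0.73202742 -0.29096455  0.035     ] [ 0.71708992 -0.30495186  0.035     ]
mag [0.52079204 0.37433371 0.022     ] [0.5217875  0.37577104 0.022     ]
head tri [ 0.51188617 -0.30420834  0.09550296] [ 0.51027722 -0.30539849  0.094     ] [ 0.5127427  -0.30328176  0.094     ]
foot s [ 533.2 -305.6   14. ]
foot s [ 526.1 -274.5   14. ]
foot s [ 489.2 -291.6   14. ]
foot s [ 495.8 -310.5   14. ]
foot d [ 485.2 -295.1   14. ]
foot d [ 495.6 -317.    14. ]
foot d [ 532.5 -303.1   14. ]
foot d [ 522.8 -279.4   14. ]
stub s [ 0.5101084  -0.30002149  0.124     ] stub d [ 0.50987394 -0.29553022  0.124     ]
stem base s [ 0.51164751 -0.29692777  0.014     ]  d [ 0.50840235 -0.30108384  0.014     ]
tray s [ 553.3 -344.2   12. ]
tray s [ 548.3 -235.6   12. ]
tray s [ 441.5 -243.9   12. ]
tray s [ 446.2 -351.    12. ]
tray d [ 435.4 -249.3   12. ]
tray d [ 441.  -352.1   12. ]
tray d [ 548.3 -351.1   12. ]
tray d [ 539.6 -250.2   12. ]
```

```bash
cat >> h.py <<'E'
from scipy.spatial.transform import Rotation as Ro
def plan(x,y,z,yaw,cmd=None):
    """target TCP pose tool-down, relative to commanded pose cmd=(x,y,z,rpy) or measured"""
    o=get_obs()
    p,r=(o['tool_pos'],o['ee_rot']) if cmd is None else (np.array(cmd[:3]),cmd[3])
    R0=Ro.from_euler('xyz',r,degrees=True); R1=Ro.from_euler('xyz',[180,0,yaw],degrees=True)
    s=R0.inv().apply(np.array([x,y,z])-p)*100; w=(R0.inv()*R1).as_rotvec()
    print('plan',np.round(s,2),np.round(w,4),'t',o['t'])
E
python3 - <<'E'
import pickle
from h import *
from scipy.optimize import least_squares
d=pickle.load(open('d0.pkl','rb'))
S,D=d['scene'],d['side']
u=lambda c,s,x,y:np.array(((c[0]+.5)/s-.5+x,(c[1]+.5)/s-.5+y))
sc=[((112,28),-130),((45,112),-130),((770,335),196),((715,440),196),((235,88),-60),((178,178),-60),((632,262),130),((578,370),130)]
sd=[((60,78),196),((175,42),196),((115,140),130),((232,110),130),((313,400),-60),((445,355),-60),((405,490),-130),((540,470),-130)]
def f(q,both='sd'):
    x,y,a=q;R=np.array([[np.cos(a),-np.sin(a)],[np.sin(a),np.cos(a)]]);o=[]
    for tag,l,p,off in (('s',sc,S,(240,185)),('d',sd,D,(205,175))):
        if tag not in both: continue
        for i,(c,ry) in enumerate(l):
            w=R@np.array([(-29,29)[i%2],ry])*1e-3+[x,y]
            o+=list(proj(p,np.array([*w,.035]))-u(c,6,*off))
    return np.array(o)
for b in ('s','d','sd'):
    r=least_squares(f,[.56,.05,.27],args=(b,),loss='soft_l1'); print(b,r.x[:2],np.degrees(r.x[2]),np.round(f(r.x,b).reshape(-1,2),1).tolist())
plan(.511,-.300,.38,200)
E
```

```text
s [0.56562296 0.04486469] 15.725292721841925 [[-0.4, -0.7], [-0.8, 0.2], [1.1, -0.1], [0.5, -0.1], [1.4, -0.3], [-0.3, 0.1], [0.0, 0.9], [-1.2, -0.2]]
d [0.56281988 0.04507608] 15.623348352798288 [[-0.8, -0.6], [0.1, 0.1], [-0.1, 1.4], [1.0, 0.6], [0.1, -0.5], [0.6, -0.4], [-0.8, 2.5], [-0.0, -2.3]]
sd [0.5639609  0.04500556] 15.622479501226307 [[0.2, -1.0], [-0.3, -0.2], [1.5, -0.4], [0.9, -0.3], [2.0, -0.6], [0.2, -0.2], [0.5, 0.6], [-0.7, -0.5], [-0.4, -0.6], [0.5, 0.0], [0.3, 1.3], [1.5, 0.6], [0.6, -0.6], [1.1, -0.4], [-0.3, 2.5], [0.5, -2.3]]
plan [-58.1  -66.66   2.47] [-0.     -0.     -0.6819] t 1.65
```

>>> {"api": "arm_command", "payload": {"steps": [[-58.1,-66.7,2.5,0,0,-0.682,1],[-58.1,-66.7,2.5,0,0,-0.682,1],[-58.1,-66.7,2.5,0,0,-0.682,1],[-58.1,-66.7,2.5,0,0,-0.682,1],[-58.1,-66.7,2.5,0,0,-0.682,1],[-58.1,-66.7,2.5,0,0,-0.682,1],[-58.1,-66.7,2.5,0,0,-0.682,1],[-58.1,-66.7,2.5,0,0,-0.682,1],[-58.1,-66.7,2.5,0,0,-0.682,1],[-58.1,-66.7,2.5,0,0,-0.682,1]]}}

```text
t: 2.9
tool_pos: [0.4066, -0.0421, 0.3881]
ee_rot: [-180.0, 0.1, -160.0]
wrist_force: [1.4, 1.2, 0.9]
opening: 1.0
```

```bash
python3 - <<'E'
from h import *
o=get_obs();print(o['tool_pos'],o['ee_rot'])
p=grab_frame('wrist');save(p,'wmid')
plan(.511,-.300,.38,200)
E
```

```text
[ 0.40658755 -0.04212272  0.38807725] [-1.79966316e+02  6.14117108e-02 -1.60022914e+02]
plan [ -1.03 -27.19   0.84] [-0.0035  0.0006 -0.0041] t 2.95
```

>>> {"api": "arm_command", "payload": {"steps": [[-1.0,-27.2,0.8,0,0,0,1],[-1.0,-27.2,0.8,0,0,0,1],[-1.0,-27.2,0.8,0,0,0,1],[-1.0,-27.2,0.8,0,0,0,1],[-1.0,-27.2,0.8,0,0,0,1],[-1.0,-27.2,0.8,0,0,0,1],[-1.0,-27.2,0.8,0,0,0,1],[-1.0,-27.2,0.8,0,0,0,1]]}}

```text
t: 3.95
tool_pos: [0.5086, -0.2909, 0.3803]
ee_rot: [-180.0, 0.0, -159.9]
wrist_force: [0.2, 0.6, -0.4]
opening: 0.993
```

```bash
python3 - <<'E'
from h import *
import pickle
o=get_obs();print(o['tool_pos'],o['ee_rot'],o['wrist_force'])
p=grab_frame('wrist');save(p,'w1')
pickle.dump(p,open('w1.pkl','wb'))
for n in ('probe_head','probe_foot'): print(n,[(q['pixel'],q['confidence']) for q in find_in(p,n)])
R=np.array(p['R']);print(R.round(3).tolist(),-R.T@p['t'])
E
```

```text
[ 0.50860412 -0.29090121  0.38032658] [-1.79975486e+02  2.03328109e-02 -1.59929240e+02] [ 0.22428938  0.63414468 -0.38355403]
probe_head [([512.3, 296.0], 0.66), ([272.3, 207.7], 0.6)]
probe_foot [([275.9, 199.3], 0.83)]
[[-0.343, 0.939, -0.001], [0.906, 0.331, 0.265], [0.25, 0.09, -0.964]] [ 0.44560562 -0.31475557  0.35102909]
```

View pics/w1.png

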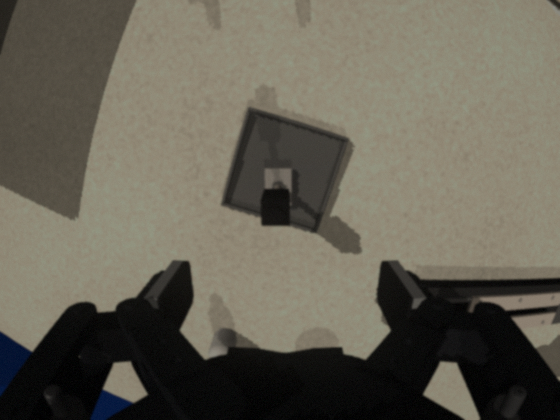

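```bash
python3 - <<'E'
import pickle,cv2,numpy as np
p=pickle.load(open('w1.pkl','rb'))
im=p['image'][155:235,235:320,::-1]
im=255*(im/255.)**0.5
cv2.imwrite('pics/w1z.png',cv2.resize(im.astype(np.uint8),None,fx=7,fy=7,interpolation=cv2.INTER_CUBIC))
E
```

```text
(no output)
```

View pics/w1z.png

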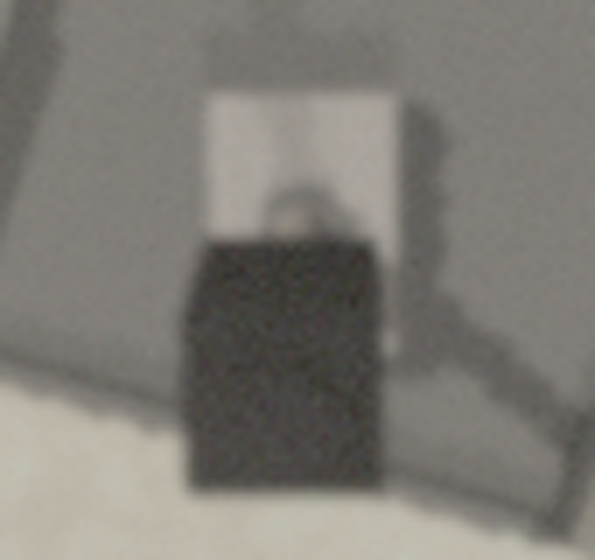

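```bash
cat >> h.py <<'E'
def fproj(p,X):
    q=np.array(p['R'])@X+np.array(p['t']); a=np.arctan2(np.hypot(q[0],q[1]),q[2]); h=np.hypot(q[0],q[1])
    return np.array([p['cx']+p['fx']*a*q[0]/h,p['cy']+p['fy']*a*q[1]/h])
def fbp(p,px,z):
    v=np.array([(px[0]-p['cx'])/p['fx'],(px[1]-p['cy'])/p['fx']]);a=np.linalg.norm(v)
    dc=np.array([*(v/a*np.sin(a)),np.cos(a)]);R=np.array(p['R']);C=-R.T@np.array(p['t']);d=R.T@dc
    return C+d*(z-C[2])/d[2]
E
python3 - <<'E'
from h import *
import pickle
from scipy.optimize import least_squares
p=pickle.load(open('w1.pkl','rb'))
u=lambda c:np.array(((c[0]+.5)/7-.5+235,(c[1]+.5)/7-.5+155))
for c,z in [((205,93),.014),((400,93),.014),((188,492),.114),((383,490),.114),((207,240),.074),((375,240),.074)]:
    print(c,np.round(fbp(p,u(c),z)*1000,1))
def f(q):
    x,y,a=q;R=np.array([[np.cos(a),-np.sin(a)],[np.sin(a),np.cos(a)]]);o=[]
    for c,l in [((205,93),(-20,14,.014)),((400,93),(-20,-14,.014)),((188,492),(11,11,.114)),((383,490),(11,-11,.114)),((207,240),(-11,11,.074)),((375,240),(-11,-11,.074))]:
        w=R@np.array(l[:2])*S*1e-3+[x,y]; o+=list(fproj(p,np.array([*w,l[2]]))-u(c))
    return np.array(o)
for S in (1,-1):
    r=least_squares(f,[.51,-.3,.35]); print(S,r.x,np.degrees(r.x[2]),r.cost,f(r.x).round(1))
E
```

```text
(205, 93) [ 495.5 -320.3   14. ]
(400, 93) [ 485.6 -293.    14. ]
(188, 492) [ 522.7 -306.   114. ]
(383, 490) [ 515.2 -286.   114. ]
(207, 240) [ 503.9 -313.    74. ]
(375, 240) [ 496.8 -293.4   74. ]
1 [ 0.50960316 -0.29926798  0.46817392] 26.8243896839857 2157.3647185035825 [ 25.4  -1.1 -29.1   2.1  30.1  -0.5 -26.2   3.   23.7  -2.5 -25.5   0.5]
-1 [ 0.50959969 -0.2992613  -2.67111719] -153.04374151837416 2157.3647100912644 [ 25.3  -1.1 -29.1   2.2  30.1  -0.5 -26.2   3.   23.6  -2.5 -25.5   0.5]
```

```bash
python3 - <<'E'
from h import *
print(get_obs()['tool_pos'])
plan(.5095,-.2995,.2495,200.1)
E
```

```text
[ 0.50872024 -0.29124471  0.38030925]
plan [ 0.22 -0.79 13.08] [-0.0007  0.0004 -0.0007] t 4.1
```

>>> {"api": "arm_command", "payload": {"steps": [[0.2,-0.8,4,0,0,0,1],[0.2,-0.8,8,0,0,0,1],[0.2,-0.8,11,0,0,0,1],[0.2,-0.8,13,0,0,0,1],[0.2,-0.8,13,0,0,0,1],[0.2,-0.8,13,0,0,0,1],[0.2,-0.8,13,0,0,0,1]]}}

```text
t: 4.97
tool_pos: [0.5099, -0.3004, 0.251]
ee_rot: [-179.9, 0.1, -160.0]
wrist_force: [0.1, -0.0, -0.6]
opening: 1.0
```

```bash
python3 - <<'E'
from h import *
p=grab_frame('wrist');save(p,'w2');p=grab_frame('side')
im=p['image'][260:400,180:360,::-1];cv2.imwrite('pics/d2.png',cv2.resize(im,None,fx=4,fy=4))
plan(.5095,-.2995,.2495,200.1)
print(get_obs())
E
```

```text
plan [0.   0.09 0.11] [-0.0012  0.0007 -0.0016] t 5.075
{'t': 5.075, 'joints': array([-3.86265263e+01,  2.35796296e+01, -8.98586616e+00,  5.73518480e+01,
       -1.19230914e-03, -5.86355647e+01]), 'joint_velocities': array([-0.05904487,  0.19132903, -0.22988987, -0.11077871,  0.03530034,
       -0.05106575]), 'tau': array([ 2.14533677e-02, -6.36850619e+01,  3.08015335e+01,  4.36648752e-04,
        3.59965334e-04,  2.33316414e-04]), 'tool_pos': array([ 0.5098205 , -0.30036365,  0.25064496]), 'ee_rot': array([-1.79928801e+02,  4.20028187e-02, -1.59990936e+02]), 'wrist_force': array([ 0.76572474, -0.17961796, -0.58714476]), 'moment': array([-0.00405472,  0.02451551, -0.01585529]), 'opening': 0.9983908850814157}
```

View pics/w2.png

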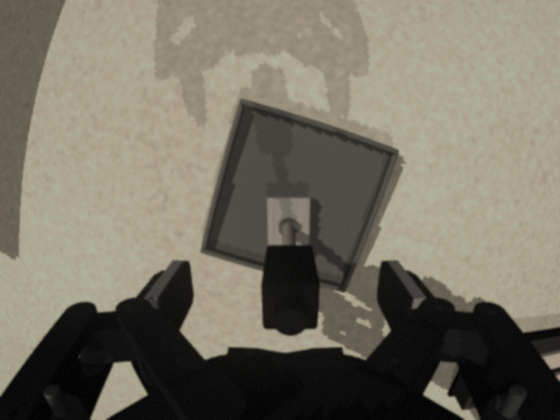

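View pics/d2.png

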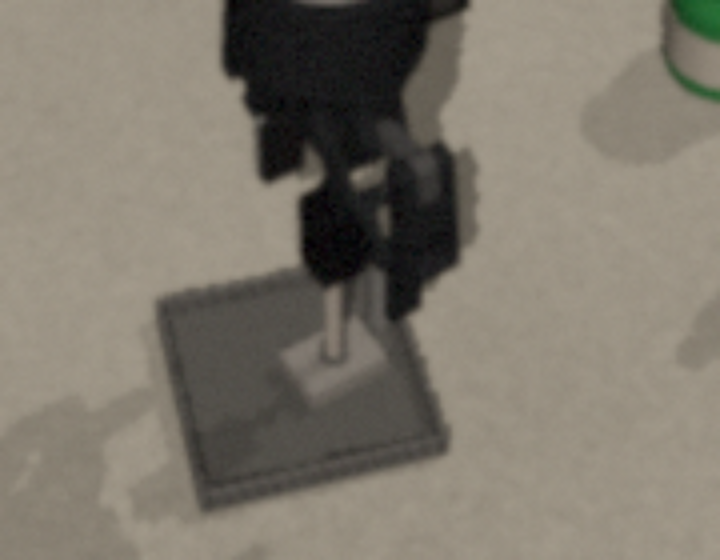

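>>> {"api": "arm_command", "payload": {"steps": [[0,0.1,0.1,0,0,0,1],[0,0.1,0.1,0,0,0,0.2],[0,0.1,0.1,0,0,0,-0.2],[0,0.1,0.1,0,0,0,-0.5],[0,0.1,0.1,0,0,0,-1],[0,0.1,0.1,0,0,0,-1],[0,0.1,0.1,0,0,0,-1],[0,0.1,0.1,0,0,0,-1]], "grip_force": 40}}

```text
t: 6.08
tool_pos: [0.5093, -0.2993, 0.2487]
ee_rot: [180.0, -0.0, -160.0]
wrist_force: [0.3, 1.3, 0.4]
opening: 0.253
```

```bash
python3 - <<'E'
from h import *
p=grab_frame('wrist');save(p,'w3')
o=get_obs();print(o['opening'],o['tool_pos'],o['wrist_force'],o['t'])
E
```

```text
0.250720276156084 [ 0.50933638 -0.29929961  0.24876661] [-0.70931446  1.28440782  0.10948289] 6.125
```

View pics/w3.png

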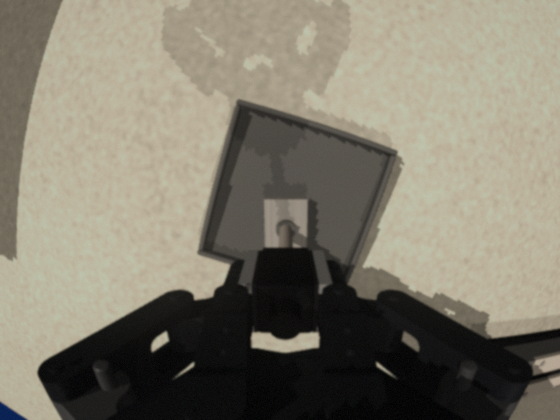

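>>> {"api": "arm_command", "payload": {"steps": [[0,0,-1,0,0,0,-1],[0,0,-3,0,0,0,-1],[0,0,-6,0,0,0,-1],[0,0,-8,0,0,0,-1],[0,0,-8,0,0,0,-1],[0,0,-8,0,0,0,-1]]}}

```text
t: 6.88
tool_pos: [0.5092, -0.2993, 0.3281]
ee_rot: [180.0, -0.0, -160.0]
wrist_force: [0.1, -0.3, -2.6]
opening: 0.254
```

```bash
python3 - <<'E'
from h import *
o=get_obs();print(o['opening'],o['tool_pos'],o['wrist_force'],o['t'])
plan(.5888,-.0436,.325,195.65)
E
```

```text
0.2539797062094696 [ 0.50917904 -0.29925758  0.3280631 ] [ 0.06834634 -0.30341024 -2.61346803] 6.875
plan [-16.23  21.3    0.31] [ 0.0007 -0.0006  0.076 ] t 6.875
```

Picked up (about −2.5 N weight). Transfer over the bay.

>>> {"api": "arm_command", "payload": {"steps": [[-4,5,0,0,0,0.02,-1],[-8,10.5,0,0,0,0.04,-1],[-12,16,0,0,0,0.06,-1],[-15,19.7,0,0,0,0.076,-1],[-16.2,21.3,0,0,0,0.076,-1],[-16.2,21.3,0,0,0,0.076,-1],[-16.2,21.3,0,0,0,0.076,-1],[-16.2,21.3,0,0,0,0.076,-1]]}}

```text
t: 7.88
tool_pos: [0.5885, -0.045, 0.3285]
ee_rot: [180.0, -0.0, -164.4]
wrist_force: [0.2, 0.5, -1.8]
opening: 0.252
```

```bash
python3 - <<'E'
from h import *
import pickle
o=get_obs();print(o['opening'],o['tool_pos'],o['ee_rot'],o['wrist_force'],o['t'])
p=grab_frame('wrist');save(p,'w4');q=grab_frame('scene');r=grab_frame('side');pickle.dump((p,q,r),open('d4.pkl','wb'))
im=r['image'][150:330,180:400,::-1];cv2.imwrite('pics/d4.png',cv2.resize(im,None,fx=3.5,fy=3.5))
E
```

```text
0.25221871809732493 [ 0.58847822 -0.04504229  0.32853101] [ 1.79999677e+02 -2.60368685e-02 -1.64445582e+02] [ 0.17968819  0.47748948 -1.78488362] 7.875
```

View pics/w4.png

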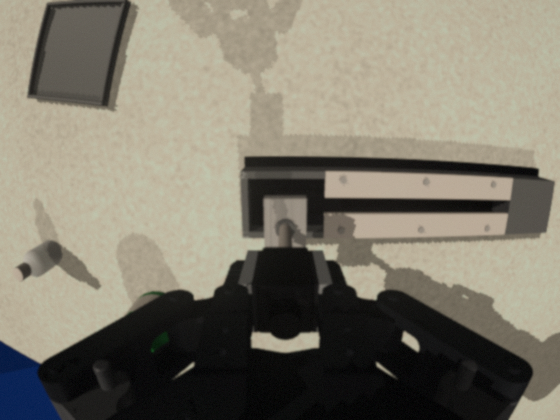

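View pics/d4.png

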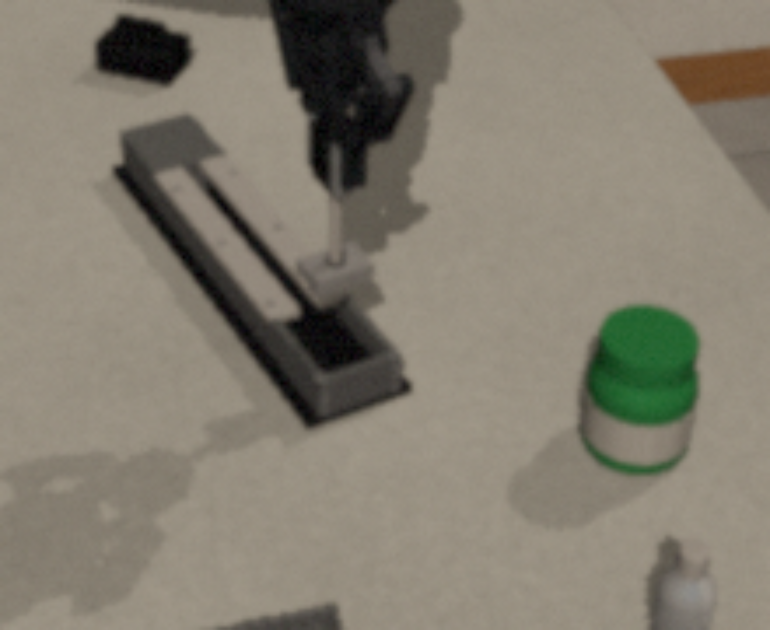

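```bash
python3 - <<'E'
import pickle,cv2,numpy as np
p=pickle.load(open('d4.pkl','rb'))[0]
def c(x,y,w,h,s,n):
    im=255*(p['image'][y:y+h,x:x+w,::-1]/255.)**0.55
    cv2.imwrite('pics/'+n+'.png',cv2.resize(im.astype(np.uint8),None,fx=s,fy=s,interpolation=cv2.INTER_CUBIC))
c(235,150,110,110,7,'w4a'); c(430,150,126,95,6,'w4b')
E
```

```text
(no output)
```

View pics/w4a.png

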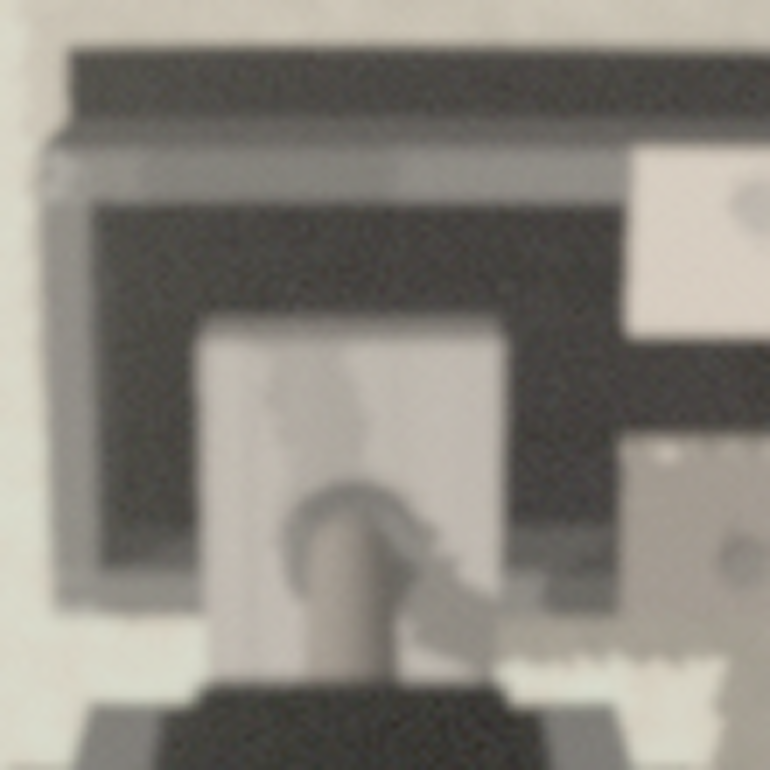

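View pics/w4b.png

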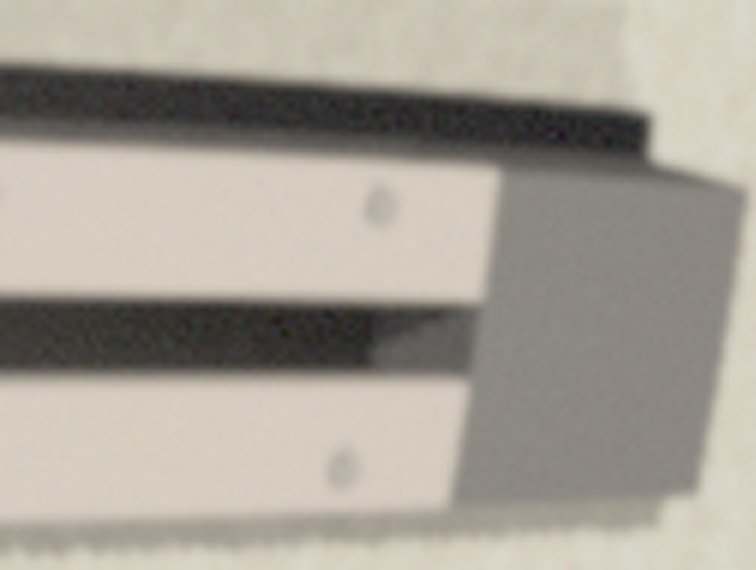

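```bash
cat > fit.py <<'E'
from h import *
from scipy.optimize import least_squares
def fitw(p,obs,q0=(.564,.045,.27)):
    def f(q):
        x,y,a=q;R=np.array([[np.cos(a),-np.sin(a)],[np.sin(a),np.cos(a)]]);o=[]
        for px,l in obs:
            w=R@np.array(l[:2])*1e-3+[x,y]; o+=list(fproj(p,np.array([*w,l[2]*1e-3]))-px)
        return np.array(o)
    r=least_squares(f,q0,loss='soft_l1'); return r.x,f(r.x)
E
python3 - <<'E'
from fit import *
import pickle
p=pickle.load(open('d4.pkl','rb'))[0]
a=lambda x,y:np.array(((x+.5)/7-.5+235,(y+.5)/7-.5+150))
b=lambda x,y:np.array(((x+.5)/6-.5+430,(y+.5)/6-.5+150))
obs=[(a(45,145),(-29,-130,35)),(a(92,207),(-23,-124,35)),(a(102,570),(23,-124,35)),(a(55,612),(29,-130,35)),(a(632,143),(-29,-60,35)),(a(625,340),(-7,-60,35)),(a(622,437),(7,-60,35)),
(b(743,190),(-29,196,35)),(b(695,493),(29,196,35)),(b(500,168),(-29,130,35)),(b(483,303),(-7,130,35)),(b(472,378),(7,130,35)),(b(455,507),(29,130,35))]
q,r=fitw(p,obs);print(q[:2],np.degrees(q[2]),r.reshape(-1,2).round(1).tolist())
fo=[(a(200,338),(-20,-14,93.8)),(a(503,338),(-20,14,93.8)),(a(198,318),(-20,-14,83.8)),(a(502,318),(-20,14,83.8))]
s,r=fitw(p,fo,(.588,-.045,.27));print('foot',s[:2],np.degrees(s[2]),r.reshape(-1,2).round(1).tolist())
o=get_obs();print(o['tool_pos'],o['ee_rot'])
c,sn=np.cos(q[2]),np.sin(q[2]);dd=(s[:2]-q[:2])*1000
print('foot in rail mm',c*dd[0]+sn*dd[1],-sn*dd[0]+c*dd[1])
dd=(o['tool_pos'][:2]-q[:2])*1000
print('tcp in rail mm',c*dd[0]+sn*dd[1],-sn*dd[0]+c*dd[1])
E
```

```text
[0.5629032  0.04364509] 15.48621052714856 [[-0.6, 0.4], [0.1, -1.3], [0.1, -0.2], [0.2, 0.3], [0.6, 0.8], [0.9, -1.3], [0.8, 0.9], [0.7, -0.5], [-0.1, 0.3], [-0.9, 0.1], [-0.9, -0.6], [-1.1, 0.4], [-1.9, -0.3]]
foot [ 0.58849984 -0.04616001] 15.549387919217665 [[0.0, 0.2], [-0.1, 0.2], [1.3, -0.2], [-0.9, -0.2]]
[ 0.58855105 -0.04473146  0.32875665] [-1.79997383e+02 -2.17760978e-03 -1.64428964e+02]
foot in rail mm 0.6888023814355932 -93.37916733690476
tcp in rail mm 1.1195848807542852 -92.01614776886743
```

>>> {"api": "arm_command", "payload": {"steps": [[0.05,0,1,0,0,0,-1],[0.05,0,2.5,0,0,0,-1],[0.05,0,4,0,0,0,-1],[0.05,0,5,0,0,0,-1],[0.05,0,5.6,0,0,0,-1],[0.05,0,6,0,0,0,-1],[0.05,0,6.3,0,0,0,-1],[0.05,0,6.3,0,0,0,-1]]}}

```text
t: 9.02
tool_pos: [0.5882, -0.0439, 0.2658]
ee_rot: [-180.0, 0.0, -164.3]
wrist_force: [0.1, -0.3, -2.6]
opening: 0.252
```

```bash
python3 - <<'E'
from h import *
import pickle
p=grab_frame('wrist');save(p,'w5');r=grab_frame('side')
o=get_obs();print(o['opening'],o['tool_pos'],o['ee_rot'],o['wrist_force'],o['t'])
im=255*(np.hstack([p['image'][150:290,220:360],r['image'][180:320,200:340]])/255.)**.6;cv2.imwrite('pics/d5.png',cv2.resize(im[:,:,::-1].astype(np.uint8),None,fx=2.85,fy=4))
E
```

```text
0.2523080200098371 [ 0.5882749  -0.04393369  0.26602126] [-1.79987002e+02  2.07687541e-02 -1.64347923e+02] [ 0.34871436  0.7747706  -3.19698578] 9.125
```

View pics/d5.png

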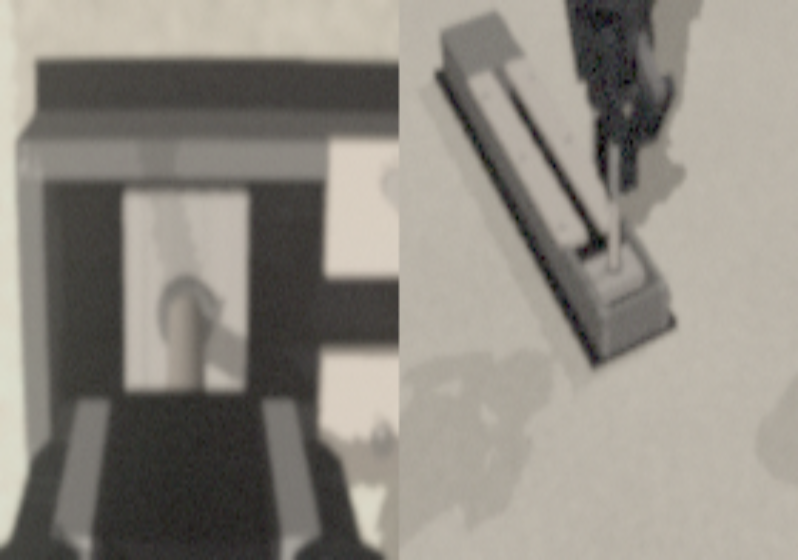

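```bash
python3 - <<'E'
from h import *
p=grab_frame('wrist')
q=np.array([.5629,.0436]);a=np.radians(15.6);M=np.array([[np.cos(a),np.sin(a)],[-np.sin(a),np.cos(a)]])
for n,c,r,z in [('footL',122,190,.0313),('footR',247,190,.0313),('footR end',247,390,.0313),('slit-',328,277,.035),('slit+',322,347,.035),('wall in',90,182,.035),('wall out',90,140,.035)]:
    px=((c+.5)/2.85-.5+220,(r+.5)/4-.5+150); print(n,(M@(fbp(p,px,z)[:2]-q)*1000).round(1))
print(M@(get_obs()['tool_pos'][:2]-q)*1000)
E
```

```text
footL [ -19.8 -106.7]
footR [-19.8 -78.2]
footR end [ 14.9 -77.6]
slit- [ -6.2 -59.6]
slit+ [  5.9 -60.5]
wall in [ -21.9 -113.6]
wall out [ -28.7 -113.4]
[  0.90591585 -91.14452337]
```

>>> {"api": "arm_command", "payload": {"steps": [[0,0,0.2,0,0,0,-1],[0,0,0.4,0,0,0,-1],[0,0,0.6,0,0,0,-1],[0,0,0.8,0,0,0,-1],[0,0,0.8,0,0,0,-1]]}}

```text
t: 9.8
tool_pos: [0.5882, -0.0439, 0.2579]
ee_rot: [-180.0, 0.0, -164.3]
wrist_force: [-1.4, -1.2, 2.5]
opening: 0.253
```

>>> {"api": "arm_command", "payload": {"steps": [[0,0,0.2,0,0,0,-1],[0,0,0.35,0,0,0,-1],[0,0.4,0.35,0,0,0,-1],[0,1,0.35,0,0,0,-1],[0,1.6,0.35,0,0,0,-1],[0,2.2,0.35,0,0,0,-1],[0,2.8,0.35,0,0,0,-1],[0,3.4,0.35,0,0,0,-1],[0,4,0.35,0,0,0,-1],[0,4,0.35,0,0,0,-1]]}}

```text
t: 11.05
tool_pos: [0.5777, -0.0052, 0.2547]
ee_rot: [-179.9, 0.1, -164.3]
wrist_force: [1.1, -3.1, 5.4]
opening: 0.254
```

```bash
cat > st.py <<'E'
from h import *
o=get_obs();q=np.array([.5629,.0436]);a=np.radians(15.55);M=np.array([[np.cos(a),np.sin(a)],[-np.sin(a),np.cos(a)]])
print('rail tcp',(M@(o['tool_pos'][:2]-q)*1000).round(2),'z',o['tool_pos'][2].round(4),'F rail',(M@o['wrist_force'][:2]).round(1),o['wrist_force'][2].round(1),'mom',o['moment'].round(2),o['ee_rot'].round(2),o['t'],o['opening'].round(3))
E
python3 - <<'E'
from st import *
p=grab_frame('wrist');save(p,'w6')
E
```

```text
Traceback (most recent call last):
  File "st.py", line 3, in <module>
    print('rail tcp',(M@(o['tool_pos'][:2]-q)*1000).round(2),'z',o['tool_pos'][2].round(4),'F rail',(M@o['wrist_force'][:2]).round(1),o['wrist_force'][2].round(1),'mom',o['moment'].round(2),o['ee_rot'].round(2),o['t'],o['opening'].round(3))
                                                                                                                                                                                                                          ^^^^^^^^^^^^^^^^^^
AttributeError: 'float' object has no attribute 'round'
```

```bash
sed -i "s/,o\['opening'\].round(3)//" st.py
python3 - <<'E'
from st import *
p=grab_frame('wrist');im=p['image'][130:290,200:420,::-1];cv2.imwrite('pics/w6.png',cv2.resize((255*(im/255.)**.6).astype(np.uint8),None,fx=3.5,fy=3.5))
E
```

```text
rail tcp [  1.18 -50.95] z 0.2547 F rail [ 0.2 -3.3] 5.4 mom [-0.48 -0.22 -0.02] [-1.7994e+02  7.0000e-02 -1.6434e+02] 11.05
```

View pics/w6.png

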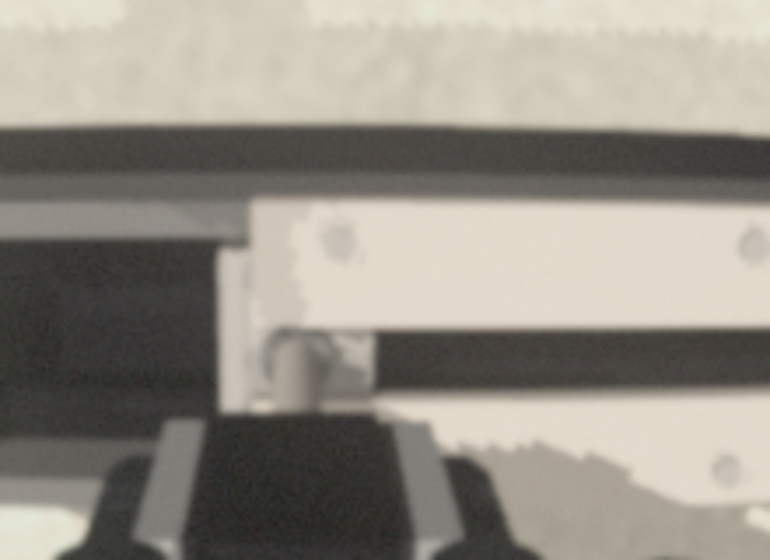

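>>> {"api": "arm_command", "payload": {"steps": [[0,0.6,0,0,0,0,-1],[0,1.2,0,0,0,0,-1],[0,1.8,0,0,0,0,-1],[0.02,2.4,0,0,0,0,-1],[0.03,3,0,0,0,0,-1],[0.03,3.4,0,0,0,0,-1],[0.03,3.7,0,0,0,0,-1],[0.03,3.7,0,0,0,0,-1]]}}

```text
t: 12.1
tool_pos: [0.5675, 0.0302, 0.2547]
ee_rot: [-179.9, 0.1, -164.3]
wrist_force: [0.3, -2.8, 4.6]
opening: 0.256
```

```bash
python3 st.py
```

```text
rail tcp [  0.79 -14.15] z 0.2547 F rail [-0.5 -2.8] 4.6 mom [-0.75 -0.21 -0.03] [-1.7992e+02  7.0000e-02 -1.6435e+02] 12.1
```

>>> {"api": "arm_command", "payload": {"steps": [[0,0.2,0,0,0,0,-1],[0,0.4,0,0,0,0,-1],[0,0.5,0,0,0,0,-1],[0,0.5,0,0,0,0,-1]]}}

```text
t: 12.6
tool_pos: [0.5662, 0.0348, 0.2547]
ee_rot: [-179.9, 0.1, -164.4]
wrist_force: [0.7, -3.9, 5.3]
opening: 0.252
```

>>> {"api": "arm_command", "payload": {"steps": [[0,0.2,0,0,0,0,-1],[0,0.4,0,0,0,0,-1],[0,0.5,0,0,0,0,-1],[0,0.5,0,0,0,0,-1]]}}

```text
t: 13.1
tool_pos: [0.5648, 0.0396, 0.2547]
ee_rot: [-179.9, 0.1, -164.4]
wrist_force: [0.4, -2.8, 4.6]
opening: 0.248
```

>>> {"api": "arm_command", "payload": {"steps": [[0,0.2,0,0,0,0,-1],[0,0.4,0,0,0,0,-1],[0,0.5,0,0,0,0,-1],[0,0.5,0,0,0,0,-1]]}}

```text
t: 13.6
tool_pos: [0.5635, 0.0444, 0.2547]
ee_rot: [-179.9, 0.1, -164.4]
wrist_force: [0.3, -4.2, 4.6]
opening: 0.253
```

>>> {"api": "arm_command", "payload": {"steps": [[0,0.2,0,0,0,0,-1],[0,0.4,0,0,0,0,-1],[0,0.5,0,0,0,0,-1],[0,0.5,0,0,0,0,-1]]}}

```text
t: 14.1
tool_pos: [0.5621, 0.0493, 0.2547]
ee_rot: [-179.9, 0.1, -164.4]
wrist_force: [0.5, -2.9, 5.5]
opening: 0.254
```

>>> {"api": "arm_command", "payload": {"steps": [[0,0.2,0,0,0,0,-1],[0,0.4,0,0,0,0,-1],[0,0.5,0,0,0,0,-1],[0,0.5,0,0,0,0,-1]]}}

```text
t: 14.6
tool_pos: [0.5608, 0.0541, 0.2547]
ee_rot: [-179.9, 0.1, -164.4]
wrist_force: [1.2, -4.1, 5.1]
opening: 0.247
```

>>> {"api": "arm_command", "payload": {"steps": [[0,0.2,0,0,0,0,-1],[0,0.4,0,0,0,0,-1],[0,0.5,0,0,0,0,-1],[0,0.5,0,0,0,0,-1]]}}

```text
t: 15.1
tool_pos: [0.5594, 0.0589, 0.2546]
ee_rot: [-179.9, 0.1, -164.4]
wrist_force: [1.5, -3.9, 5.4]
opening: 0.251
```

>>> {"api": "arm_command", "payload": {"steps": [[0,0.2,0,0,0,0,-1],[0,0.4,0,0,0,0,-1],[0,0.5,0,0,0,0,-1],[0,0.5,0,0,0,0,-1]]}}

```text
t: 15.6
tool_pos: [0.558, 0.0637, 0.2546]
ee_rot: [-179.9, 0.1, -164.4]
wrist_force: [1.2, -3.2, 4.6]
opening: 0.251
```

>>> {"api": "arm_command", "payload": {"steps": [[0,0.2,0,0,0,0,-1],[0,0.4,0,0,0,0,-1],[0,0.5,0,0,0,0,-1],[0,0.5,0,0,0,0,-1]]}}

```text
t: 16.1
tool_pos: [0.5566, 0.0686, 0.2545]
ee_rot: [-180.0, 0.0, -164.4]
wrist_force: [2.1, -3.7, 5.6]
opening: 0.253
```

>>> {"api": "arm_command", "payload": {"steps": [[0,0.2,0,0,0,0,-1],[0,0.4,0,0,0,0,-1],[0,0.5,0,0,0,0,-1],[0,0.5,0,0,0,0,-1]]}}

```text
t: 16.6
tool_pos: [0.5546, 0.0738, 0.2535]
ee_rot: [179.9, -0.1, -164.3]
wrist_force: [0.3, -0.3, -3.0]
opening: 0.258
```

>>> {"api": "arm_command", "payload": {"steps": [[0,0,0.1,0,0,0,-1],[0,0,0.2,0,0,0,-1],[0,0,0.3,0,0,0,-1],[0,0,0.4,0,0,0,-1],[0,0,0.4,0,0,0,-1]]}}

```text
t: 17.23
tool_pos: [0.555, 0.0735, 0.2504]
ee_rot: [180.0, 0.0, -164.3]
wrist_force: [-0.7, 0.5, 1.3]
opening: 0.249
```

```bash
python3 - <<'E'
from st import *
p=grab_frame('wrist');im=p['image'][130:290,200:420,::-1];cv2.imwrite('pics/w7.png',cv2.resize((255*(im/255.)**.6).astype(np.uint8),None,fx=3.5,fy=3.5))
E
```

```text
rail tcp [ 0.38 30.88] z 0.2504 F rail [-0.6  0.7] 1.3 mom [ 0.    0.21 -0.02] [ 1.8000e+02  1.0000e-02 -1.6435e+02] 17.225
```

View pics/w7.png

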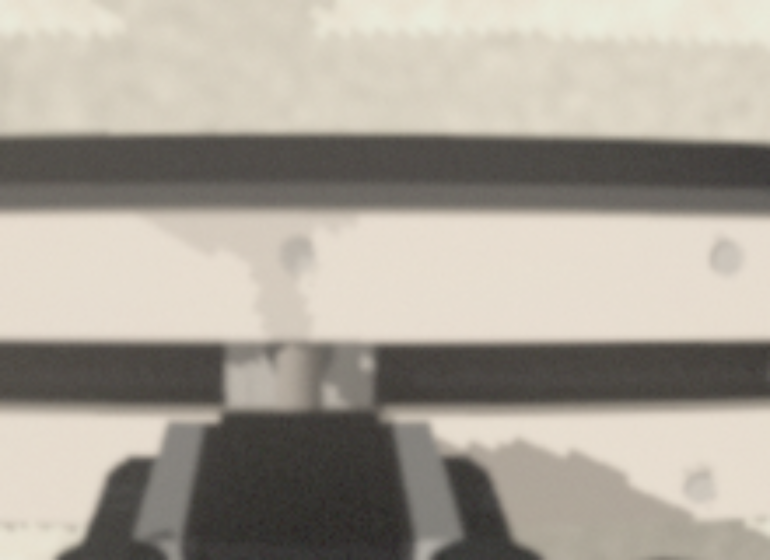

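>>> {"api": "arm_command", "payload": {"steps": [[0,0,-0.1,0,0,0,-1],[0,0,-0.1,0,0,0,-0.4],[0,0,-0.1,0,0,0,-0.2],[0,0,-0.1,0,0,0,0.2],[0,0,-0.1,0,0,0,1],[0,0,-0.1,0,0,0,1],[0,0,-0.1,0,0,0,1],[0,0,-0.1,0,0,0,1]]}}

```text
t: 18.27
tool_pos: [0.555, 0.0735, 0.2513]
ee_rot: [-180.0, 0.0, -164.3]
wrist_force: [0.3, -0.5, -0.0]
opening: 0.996
```

```bash
python3 - <<'E'
from st import *
print(o['opening'])
p=grab_frame('wrist');save(p,'w8')
E
```

```text
rail tcp [ 0.42 30.89] z 0.2513 F rail [ 0.2 -0.6] -0.0 mom [-0.03  0.01  0.01] [-180.      0.   -164.35] 18.275
0.9963527202351858
```

View pics/w8.png

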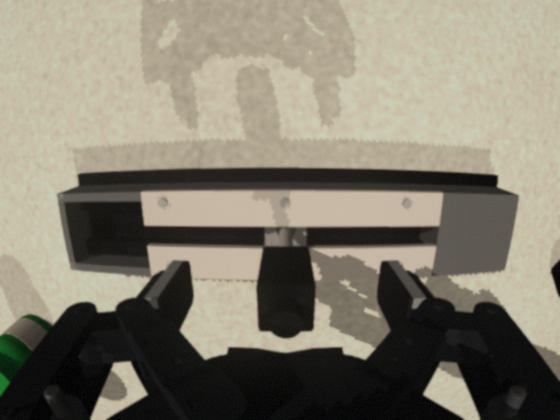

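Released, upright. Retreat straight up, then verify the seating depth.

>>> {"api": "arm_command", "payload": {"steps": [[0,0,-1,0,0,0,1],[0,0,-4,0,0,0,1],[0,0,-8,0,0,0,1],[0,0,-12,0,0,0,1],[0,0,-13,0,0,0,1],[0,0,-13,0,0,0,1],[0,0,-13,0,0,0,1]]}}

```text
t: 19.2
tool_pos: [0.5548, 0.0735, 0.38]
ee_rot: [180.0, -0.1, -164.3]
wrist_force: [-0.8, -0.3, 0.3]
opening: 1.0
```

```bash
python3 - <<'E'
from st import *
import pickle
d={}
for c,(x,y,w,h) in {'wrist':(200,130,190,170),'side':(190,150,150,120),'scene':(240,150,150,120)}.items():
    p=grab_frame(c);d[c]=p;s=4
    cv2.imwrite('pics/f_'+c+'.png',cv2.resize((255*(p['image'][y:y+h,x:x+w,::-1]/255.)**.6).astype(np.uint8),None,fx=s,fy=s,interpolation=cv2.INTER_CUBIC))
pickle.dump(d,open('df.pkl','wb'))
a=np.radians(15.6)
for z in (6,16):
    X=lambda yy,zz:np.array([.5634-np.sin(a)*yy,.0443+np.cos(a)*yy,zz])
    for c in ('side','scene'): print(z,c,'stub top',proj(d[c],X(.031,.12+z/1000)),'head top',proj(d[c],X(.031,.11+z/1000)),'head bot',proj(d[c],X(.031,.07+z/1000)))
E
```

```text
rail tcp [ 0.22 30.94] z 0.38 F rail [-0.9 -0.1] 0.3 mom [0.01 0.03 0.01] [ 1.7997e+02 -1.1000e-01 -1.6435e+02] 19.2
6 side stub top [250.24691733 184.58828934] head top [250.35014815 188.2465068 ] head bot [250.75224187 202.49560709]
6 scene stub top [307.23148329 199.04453486] head top [307.03379183 201.53236055] head bot [306.27158011 211.12432735]
16 side stub top [250.14256837 180.89044788] head top [250.24691733 184.58828934] head bot [250.65330861 198.98968329]
16 scene stub top [307.43215949 196.51914799] head top [307.23148329 199.04453486] head bot [306.45797456 208.77866767]
```

View pics/f_wrist.png

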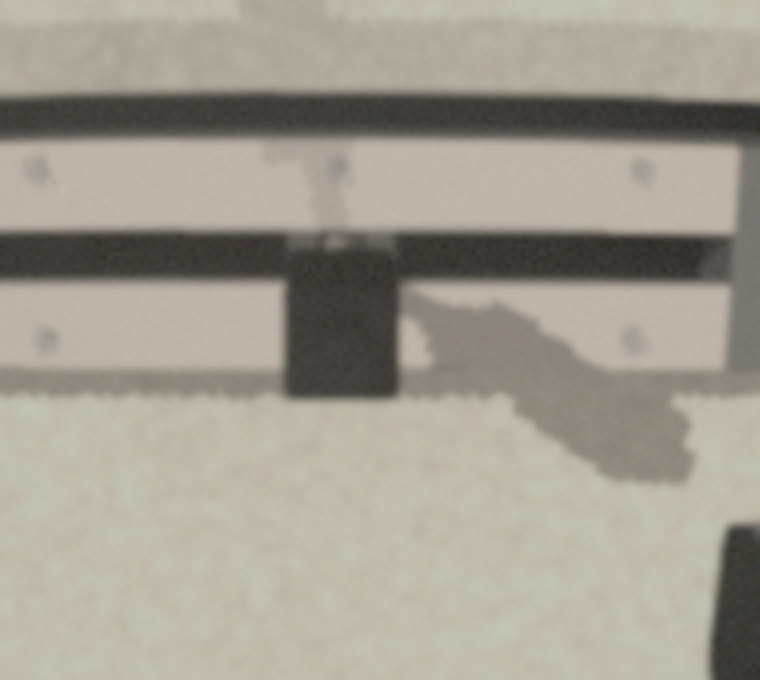

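View pics/f_side.png

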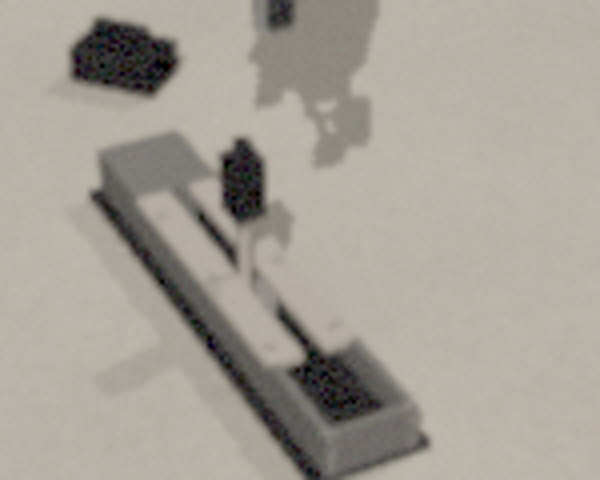

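View pics/f_scene.png

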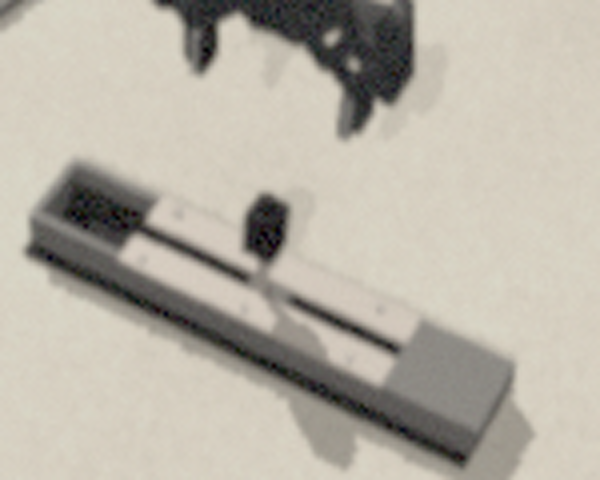

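```bash
python3 -c "
from rig import *
print(finish_job())"
```

```text
the job is handed in; nothing more can be done
None
```

The probe is seated in the hidden notch, upright and let go. I handed the job in at about 19.4 s of the 67 s allowed.

- **Move:** I gripped the head with 40 N and lifted the probe off the tray. I set its foot in the open bay and dragged it along the rail with the spring pressed about 6 to 7 mm. The readings I took during the drag showed about 5 N down and 3 to 4 N of friction, well under 25 N. I only had readings at the end of each move, not in between.
- **Drop:** At rail y ≈ +31 mm the vertical wrist force fell from +5.6 N to −3.0 N, so I stopped there. I then lowered the head about 3 mm until the foot touched the notch floor lightly, opened the gripper and lifted it straight up.
- **Last checks:**
  - The top of the stub in the side picture is at row 184.5, against 184.6 expected for fully seated and 180.9 for still on the ledges.
  - The scene picture agrees less closely, at row 198.5 against 199.0 seated and 196.5 on the ledges.
  - The contact height I felt came to about 7 mm above the table, against the nominal 6 mm; I put the difference down to force noise.
  - The probe looks upright in all three pictures, and the wrist force is near zero, with the gripper about 13 cm up.
- **Bystanders:** The arm kept clear of the jar, the vial and the magnet cleaner. I did not measure their positions again at the end.

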